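# Put the marker away and click the caps home

### The job

Tidy the markers on the score desk so that none dries out. Put the one lying on the desk away in the empty middle channel of the sloping tray that holds markers of its own length, cap end up like its neighbours and its foot down against the lip, and press fully home both caps that were left half on: its own and that of a short marker in the other tray. Leave the other markers, the cups, the coins and the ballpoint where they are, and the short marker in its channel.

Things in the scene. Friction and masses are not known exactly. Their poses are not given: they have to be found in the camera images.
- marker: The jumbo marker left on the desk: white square barrel 22 x 22 x 102 mm, black cap of the same section, 48 mm long, on its +x end (150 mm in all, cap home); about 60 g. It lies flat. Origin on the long axis at mid-barrel, 51 mm from the foot (-x end) and 51 mm from the shoulder where the cap stops; x runs towards the cap. Grip it across its sides, 22 mm.
- cap (a joint): How far the marker's cap stands out (m), sliding along the marker's x: 0 fully home, rim on the barrel's shoulder; 0.011 to 0.015 when half on, the gap showing a thin round grey neck; at most 0.016, it does not come off. It clicks: it slides with 2 N down to 8 mm, takes about 8 N there, from 3 mm snaps home by itself, and about 7 N pulls it out again.
- cap_mid (a point): Centre of that cap, on the marker's axis; the cap is 22 mm square and reaches 24 mm either way along the marker. Axes as the marker's. 75 mm from the marker's origin with the cap home, up to 90 mm when half on.
- long_tray: Grey bent-sheet sloping pen tray for long markers, fixed, 164 mm wide (its y). Three channels 52 mm apart slope up along its +x at 35 degrees (0.611 rad) to the desk; each is 28 mm wide and 98 mm long, between lands 7 mm high and 24 mm wide, with a lip 16 mm high at its foot. Outer channels hold long markers, the middle one is empty. Origin on the desk under mid-slope, z up.
- long_tray_slot (a point): Foot of the long tray's middle channel: on the floor's centre line at the lip's face, 20 mm above the desk. x runs up the slope, y across, z square to the floor. A seated marker has its origin at x 51, z 11 mm here and its whole cap beyond the floor's upper edge, free below and beside. Friction may hold a marker on the slope: push it down to the lip.
- short_tray: The like tray for the short markers, same build but its channels are 66 mm long; its outer channels hold two short markers, one with its cap half on; the middle one is empty. Origin and axes as the long tray's. The two trays may stand either way round.
- short_tray_slot (a point): Foot of the empty middle channel of the short tray, axes as for the long one. Not the place for the long marker; the outer channels' feet lie at y = +52 and -52 mm here. A seated short marker has its origin at x 35, z 11 mm, its cap beyond the upper edge.
- long_0: Long marker in the long tray's channel at tray y = -52 mm: 102 mm barrel and 48 mm cap, cap home, same 22 mm square section. Origin at mid-barrel, x towards the cap.
- long_1: Long marker in the long tray's channel at tray y = +52 mm, as long_0.
- short_1: Short marker with its cap half on, in one of the two outer channels of the short tray (tray y = +52 or -52 mm), foot against the lip: like the long one but the barrel is 70 mm (118 mm in all, cap home). Origin on the axis at mid-barrel, 35 mm from the foot; x towards the cap.
- short_cap (a joint): How far that short marker's cap stands out (m): same cap, values, click and forces as for joint cap.
- short_cap_mid (a point): Centre of the short marker's cap, on its axis: 59 mm from that marker's origin with the cap home, up to 74 mm when half on.
- short_0: The other short marker, cap home, in the other outer channel of the short tray. Origin on the axis at mid-barrel, 35 mm from the foot; x towards the cap.
- cup0: White plastic drinking cup, empty, 72 mm across the rim, 100 mm tall; origin under its centre.
- cup1: A second such cup.
- coins0: Stack of brass coins, 25 mm across, 13 mm tall; origin under its centre.
- coins1: Stack of silver coins, 26 mm across, 8 mm tall; origin under its centre.
- ballpoint: White ballpoint pen lying on the desk, 10 mm thick, 133 mm long, x along it; origin under its middle.
Mind the look-alikes: they are no part of the job. What is shaped like the short_1 but green or yellow is not meant.

How it is judged (in metres and radians):
At the end, for the whole second after the job is handed in: The long marker lies at rest in the long tray's middle channel: cap up, aligned within 0.1 rad, axis within 6 mm of the centre line and 6 to 16 mm above the floor, foot within 6 mm of the lip. Both caps are home (under 2 mm out); the short marker is within 12 mm of where it was (value of joint each of cap, short_cap below 0.002 m and distance of short_1 from where it was at the start of the episode below 0.012 m and x of marker in the frame of long_tray_slot between 0.047 and 0.057 m and y of marker in the frame of long_tray_slot between -0.006 and 0.006 m and z of marker in the frame of long_tray_slot between 0.006 and 0.016 m and angle between the x axis of marker and the x axis of long_tray_slot, either way round below 0.1 rad and angle between marker's own x axis and vertical below 1.3 rad and linear speed of marker below 0.02 m/s); the robot touches nothing.
It fails at once if another marker, a cup, a coin stack or the ballpoint is moved more than 25 mm (distance of any of long_0, long_1, short_0, short_1, cup0, cup1, coins0, coins1, ballpoint from where it was at the start of the episode above 0.025 m).
It also fails if it takes over 46 s, if anything falls off the work surface, if the arm or the gripper's body presses on something with over 40 N, if the wrist force passes 120 N, or if a joint passes its speed limit or range.

### The arm

A 6-joint arm with a two-finger parallel gripper is mounted at the origin on the work surface. World frame = base frame: x ahead of the robot, y to its left, z up, the work surface at z = 0. Lengths are in m, angles in degrees, forces in N, time in s.
With the tool pointing down it reaches from about 0.375 to 0.9 m from the base axis. Payload 3.1 kg.
Tool frame: the origin (TCP) lies at the very end of the fingers, on their centre line; the grasp point (between the pads) lies 19 mm behind it; z points along the fingers, y is the line along which they close (so a half turn about z gives the same grasp; the last joint's range is limited). The gripper opens to 87 mm and grips with 3 to 60 N. Pads are 19 mm wide; open, the fingers measure 117 mm over their backs; the gripper's body (75 mm by 190 mm) begins 51 mm behind the grasp point.
Start: joints at [-79.842, 30.224, 82.088, -0, 67.689, -10.227], TCP at [0.218, -0.586, 0.199] pointing down, gripper open.
Joint ranges: [-176.69, 176.69], [-43.24, 126.21], [12.49, 139.97], [-82, 262], [0, 151.66], [-163.58, 163.58]. Speed limits (degrees/s): [159.86, 159.86, 180, 180, 180, 180].

### API

Orientations are given as [roll, pitch, yaw] about the fixed x, y, z axes, in that order (R = Rz(yaw) Ry(pitch) Rx(roll)).
In Python, from rig import sensors, optics, order gives the robot as it stands.
- The arm moves only by the tool apply_moves, never from a script. Its argument "targets" is a list of rows, each a list of 3 entries, a list of its own where there are three numbers: the shift along the tool's x, y, z in m, then the turn, a rotation vector about the tool's x, y, z in degrees, then the opening, from 0 (shut) to 1 (fully open). A call has 1 to 12 rows; each row is the pose to reach, as a shift and turn from the pose commanded when the call began, along the tool's axes at that moment; what a row does not reach only later rows make up. A row lasts 1/12 s, in which the tool goes at most 41.7 mm and 7.16 degrees, less where a joint would pass 70% of its speed; a pose out of reach is approached as far as the arm can. A call with a gripper value outside its range is refused whole. The fingers move at their own pace and stop on an object; "force" is the grip in N (left out, the last holds). Time passes only in rows, so rows that repeat a pose let the fingers close. It gives the time, the measured TCP pose, the force, the opening and the grip force at its end, in the units of the state.
- sensors.get_obs(): the state, without advancing time (a new reading comes with each control period).
- optics.get_image(name): name is "side" or "top" or "wrist"; returns the picture (400x640x3 uint8, red, green, blue); there is no depth.
- optics.get_calibration(name): a dict with "fx", "fy", "cx", "cy" (pixels), "R" (3x3) and "t" (3): a world point X has camera coordinates R X + t; the wrist camera has in their place "hand_eye" (4x4, takes a point from camera to tool coordinates, whose origin is the TCP and whose axes are the flange's). Camera axes: x right, y down, z forward; pixel columns grow to the right and rows downward; lengths in m; the calibration is good to about 2 mm. A picture is of the moment at which its call begins: read the wrist's pose just before it. get_calibration takes no time and is no camera call.
- order.hand_in(): hands the job in; it is judged then, once.
Trained networks look in the newest picture that a camera, given by its name, has taken for a name from the list of things; names that differ only in an ending like _2 or _b are one class to them, and where a whole thing is asked for, a point or a joint stands for the part that bears it (a point fixed in the world has none). Each returns a list of dicts, best first, with "conf" (0 to 1); they miss things now and then, are a little off and sometimes report something else, mostly with a low value. They report only what shows in the picture. A call takes as long as a camera call. They do not tell look-alikes from the thing itself.
- optics.look_for(camera, query): "rect" ([left, top, right, bottom] as shares, 0 to 1, of the picture: columns of its width, rows of its height, round what is visible of it).
- optics.outline_of(camera, query): "mask" (400x640 bool, what is visible of it) and "rect" ([left, top, right, bottom] as shares, 0 to 1, of the picture: columns of its width, rows of its height, round what is visible of it).
- optics.mark_of(camera, query): "location" ([column, row] as shares, 0 to 1, of the picture: columns of its width, rows of its height: a listed point, or the origin of a listed thing).
The state is a dict: "time_s": time; "q": joint angles; "joint_velocities": joint speeds; "effort": joint torques, N m; "position": TCP position; "orientation": TCP orientation; "ft_force": force on the tool from outside, world axes, zero at the start; "torque": the same for the moment, N m; "finger_gap": finger opening in m; "finger_force": force on a finger pad.
Only numpy, scipy, OpenCV 4.12 (cv2) and the standard library are available. Lean on these libraries where they do the work, as an engineer would, in place of code of your own. Each camera call takes 0.05 s, during which the arm holds its last target. There are 200 camera calls.

## Working session

There is one attempt and no reset: what is moved stays moved. The work goes in short steps, Python scripts to look and compute and a tool call to move; the robot and the scene stay as the last step left them, time stands still between calls to the robot, and variables do not carry over. Pictures are saved under pics/ and viewed, at most 10 in all, crops included, and the job is handed in when it is done.

Besides the shell and the picture viewer there is one more tool, called after "Call:" in YAML: its name, and indented under it one key for each argument. apply_moves: Moves the arm, as the interface text tells. Its arguments: {"type":"object","properties":{"targets":{"type":"array","items":{"type":"array"}},"force":{"type":"number"}},"required":["targets"]}

```bash
mkdir -p pics; ls
python3 - <<'E'
from rig import sensors, optics
import cv2,numpy as np
o=sensors.get_obs();print(o)
for n in("top","side"):
    im=optics.get_image(n);cv2.imwrite(f"pics/{n}0.png",im[:,:,::-1])
    c=optics.get_calibration(n);print(n,c)
print(optics.get_calibration("wrist"))
E
```

```text
pics
{'time_s': 0.0, 'q': array([-7.98395670e+01,  3.02787784e+01,  8.21585651e+01, -1.35120640e-03,
        6.76854438e+01, -1.02265591e+01]), 'joint_velocities': array([ 0.10752855,  0.01134383, -0.06305489,  0.02167768, -0.0674545 ,
        0.04597109]), 'effort': array([-1.68479779e-03, -4.40046608e+01, -1.76595032e+01,  6.31513679e-02,
        5.81435335e-02, -1.71219854e-04]), 'position': array([ 0.21761206, -0.58505459,  0.19796157]), 'orientation': array([-1.79878942e+02, -2.05706838e-02,  2.03874848e+01]), 'ft_force': array([-0.03013279, -0.06300723, -0.41648069]), 'torque': array([-0.00898805, -0.03135192,  0.02679997]), 'finger_force': 0.0, 'finger_gap': 0.08716600712078973}
top {'fx': 430.4198998709168, 'fy': 430.4198998709168, 'cx': 324.826654282592, 'cy': 190.66602033040792, 'R': array([[ 0.01421723, -0.99989759, -0.00163824],
       [-0.99431508, -0.01396491, -0.10555804],
       [ 0.10552435,  0.00312967, -0.99441179]]), 't': array([-0.04810301,  0.62810504,  1.25767285])}
side {'fx': 442.29419250334445, 'fy': 442.29419250334445, 'cx': 326.2415290491368, 'cy': 197.04115780041468, 'R': array([[ 0.92647556, -0.37628704, -0.00714891],
       [-0.29236711, -0.70763107, -0.64325713],
       [ 0.23699053,  0.59805212, -0.76561684]]), 't': array([-0.57137317,  0.21130122,  0.97860782])}
{'fx': 345.6907776885375, 'fy': 345.6907776885375, 'cx': 317.1983359082141, 'cy': 201.2436870678241, 'hand_eye': array([[-3.27861448e-04, -9.55185053e-01, -2.96009135e-01,
         8.23583552e-02],
       [ 9.99999946e-01, -3.23602149e-04, -6.33814708e-05,
         7.03542459e-04],
       [-3.52481586e-05, -2.96009139e-01,  9.55185107e-01,
        -1.86113193e-01],
       [ 0.00000000e+00,  0.00000000e+00,  0.00000000e+00,
         1.00000000e+00]])}
```

View pics/top0.png

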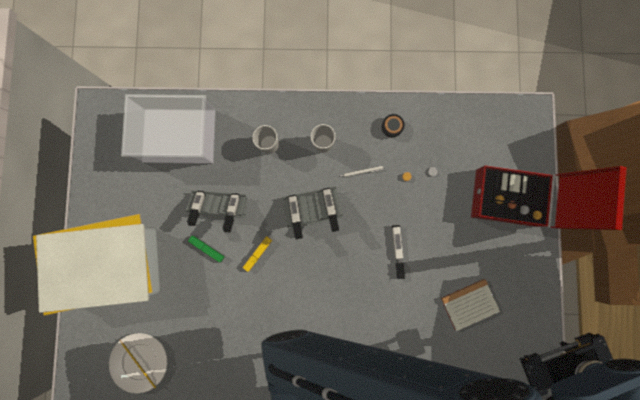

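View pics/side0.png

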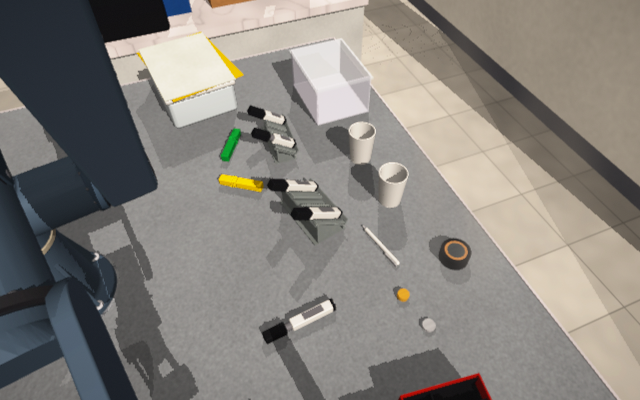

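The top view shows trays at about (214,207) (short) and (314,210) (long), both with black caps towards the robot. The white/black marker lies at (398,250), with its cap at (400,270). The green (205,248) and yellow (257,254) ones are look-alikes. The side view shows the same marker at (300,320).

```bash
cat > h.py <<'E'
from rig import sensors, optics
import cv2,numpy as np
from scipy.spatial.transform import Rotation as Ro
def pose():
    o=sensors.get_obs();T=np.eye(4);T[:3,:3]=Ro.from_euler('xyz',o['orientation'],degrees=True).as_matrix();T[:3,3]=o['position'];return T
def cam(n,T=None):
    c=optics.get_calibration(n);K=np.array([[c['fx'],0,c['cx']],[0,c['fy'],c['cy']],[0,0,1]])
    if n=='wrist':
        E=np.linalg.inv((pose() if T is None else T)@c['hand_eye'])[:3]
    else:E=np.c_[c['R'],c['t']]
    return K@E
def tri(Ps,uvs):
    A=[]
    for P,(u,v) in zip(Ps,uvs):A+=[u*P[2]-P[0],v*P[2]-P[1]]
    A=np.array(A);X=np.linalg.lstsq(A[:,:3],-A[:,3],rcond=None)[0]
    r=[np.linalg.norm((P@np.r_[X,1])[:2]/(P@np.r_[X,1])[2]-uv) for P,uv in zip(Ps,uvs)]
    return X,np.array(r)
def onplane(P,uv,z):
    A=np.array([[uv[0]*P[2,j]-P[0,j] for j in range(4)],[uv[1]*P[2,j]-P[1,j] for j in range(4)]])
    return np.r_[np.linalg.solve(A[:,:2],-A[:,2]*z-A[:,3]),z]
def marks(n,q):
    return [(np.array(m['location'])*[640,400],round(m['conf'],2)) for m in optics.mark_of(n,q)]
E
python3 - <<'E'
from h import *
np.set_printoptions(precision=3,suppress=True)
Pt,Ps=cam('top'),cam('side')
for q in "marker cap_mid long_tray_slot long_tray long_0 long_1 short_1 short_0 short_cap_mid short_tray_slot".split():
    a=marks('top',q);b=marks('side',q)
    print(q,[(x.round(),c) for x,c in a][:3],[(x.round(),c) for x,c in b][:3], tri([Pt,Ps],[a[0][0],b[0][0]]) if a and b else '')
print(sensors.get_obs()['time_s'])
im=optics.get_image('side');cv2.imwrite('pics/sc.png',cv2.resize(im[95:235,210:350,::-1],None,fx=4,fy=4,interpolation=cv2.INTER_CUBIC))
E
```

```text
marker [(array([394., 238.]), 0.9)] [(array([311., 313.]), 0.59)] (array([ 0.485, -0.251,  0.   ]), array([1.733, 2.338]))
cap_mid [(array([404., 271.]), 0.46)] [(array([274., 334.]), 0.76)] (array([ 0.392, -0.276,  0.028]), array([0.176, 0.245]))
long_tray_slot [(array([312., 195.]), 0.87), (array([268., 151.]), 0.72)] [(array([325., 204.]), 0.58)] (array([0.615, 0.   , 0.024]), array([0.521, 0.595]))
long_tray [(array([313., 207.]), 0.84), (array([236., 202.]), 0.37)] [(array([315., 217.]), 0.58), (array([304., 184.]), 0.29)] (array([ 0.584, -0.004, -0.01 ]), array([0.162, 0.186]))
long_0 [(array([294., 208.]), 0.9), (array([328., 200.]), 0.69), (array([233., 202.]), 0.4)] [(array([302., 185.]), 0.94), (array([321., 214.]), 0.92), (array([258., 133.]), 0.62)] (array([0.573, 0.05 , 0.058]), array([0.132, 0.148]))
long_1 [(array([294., 208.]), 0.9), (array([328., 200.]), 0.69), (array([233., 202.]), 0.4)] [(array([302., 185.]), 0.94), (array([321., 214.]), 0.92), (array([258., 133.]), 0.62)] (array([0.573, 0.05 , 0.058]), array([0.132, 0.148]))
short_1 [(array([200., 206.]), 0.8), (array([234., 205.]), 0.62), (array([261., 248.]), 0.59)] [(array([248., 184.]), 0.79), (array([272., 116.]), 0.69), (array([284., 139.]), 0.56)] (array([ 0.542,  0.434, -0.299]), array([15.26 , 14.849]))
short_0 [(array([200., 206.]), 0.8), (array([234., 205.]), 0.62), (array([261., 248.]), 0.59)] [(array([248., 184.]), 0.79), (array([272., 116.]), 0.69), (array([284., 139.]), 0.56)] (array([ 0.542,  0.434, -0.299]), array([15.26 , 14.849]))
short_cap_mid [(array([229., 223.]), 0.62), (array([199., 241.]), 0.49), (array([249., 265.]), 0.46)] [(array([229., 180.]), 0.75), (array([232., 137.]), 0.64), (array([261., 137.]), 0.63)] (array([ 0.471,  0.273, -0.085]), array([18.591, 18.803]))
short_tray_slot [(array([222., 196.]), 0.74)] [(array([286., 137.]), 0.8)] (array([0.608, 0.273, 0.02 ]), array([1.054, 1.051]))
1.1
```

View pics/sc.png

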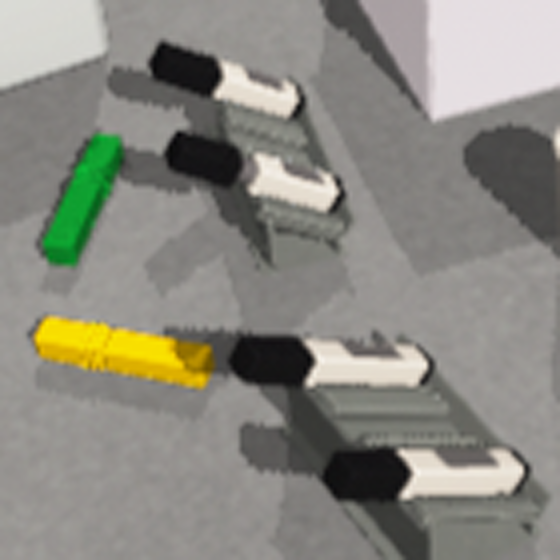

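Candidates for the half-on short cap are the tray markers at side (258,117)/(271,138), plus the green and yellow look-alikes, which are excluded. The near one, at side (271,138) and top (229,215), shows a grey neck between cap and barrel at crop (247,172). The far one shows no gap, so the near one is short_1. Next I bring the wrist camera over the desk marker.

Call:
apply_moves:
  targets:
    - [[0.033, -0.02, 0], [0, 0, 0], 1]
    - [[0.066, -0.041, 0], [0, 0, 0], 1]
    - [[0.099, -0.061, 0], [0, 0, 0], 1]
    - [[0.132, -0.081, 0], [0, 0, 1], 1]
    - [[0.165, -0.102, 0], [0, 0, 2], 1]
    - [[0.198, -0.122, 0], [0, 0, 3], 1]
    - [[0.231, -0.142, 0], [0, 0, 4], 1]
    - [[0.264, -0.163, 0], [0, 0, 5], 1]
    - [[0.297, -0.183, 0], [0, 0, 5], 1]
    - [[0.33, -0.203, 0], [0, 0, 5], 1]
    - [[0.362, -0.223, 0], [0, 0, 5], 1]
    - [[0.362, -0.223, 0], [0, 0, 5], 1]
  force: 40

```text
time_s: 2.15
position: [0.4825, -0.2451, 0.1992]
orientation: [-179.9, -0.1, 15.7]
ft_force: [-0.4, -0.0, -1.3]
finger_gap: 0.0873
finger_force: 0.0
```

Run:
```python
from h import *
np.set_printoptions(precision=4,suppress=True)
print(sensors.get_obs()['position'],sensors.get_obs()['orientation'])
P=cam('wrist');im=optics.get_image('wrist');cv2.imwrite('pics/w1.png',im[:,:,::-1])
for q in('marker','cap_mid'):
    for m,c in marks('wrist',q): print(q,m,c,onplane(P,m,0.011))
for q in('marker','cap_mid'):
    for d in optics.outline_of('wrist',q)[:2]:
        k=d['mask'].astype(np.uint8);r=cv2.minAreaRect(cv2.findNonZero(k));b=cv2.boxPoints(r)
        print(q,d['conf'],k.sum(),[onplane(P,x,0.022)[:2] for x in b])
```

```text
[ 0.4825 -0.2451  0.1992] [-179.8939   -0.1469   15.7415]
marker [328.192 174.4  ] 0.67 [ 0.484  -0.2576  0.011 ]
marker 0.78 2873 [array([ 0.3725, -0.2573]), array([ 0.5341, -0.242 ]), array([ 0.5362, -0.2646]), array([ 0.3743, -0.2829])]
cap_mid 0.78 729 [array([ 0.3732, -0.2574]), array([ 0.4234, -0.2538]), array([ 0.4245, -0.2758]), array([ 0.3741, -0.2802])]
```

View pics/w1.png

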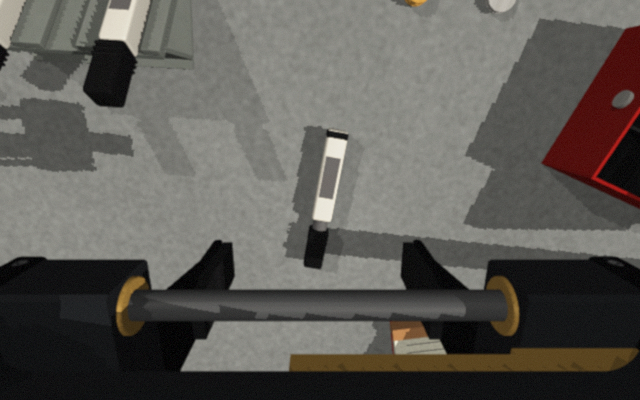

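The wrist view shows the desk marker from its foot at (338,133) to its cap end at (313,266), with a grey neck at (320,227). I move above the cap and take a second view to check height.

Call:
apply_moves:
  targets:
    - [[-0.03, 0, 0.03], [0, 0, 5], 0.6]
    - [[-0.06, -0.001, 0.06], [0, 0, 9.8], 0.6]
    - [[-0.088, -0.0015, 0.09], [0, 0, 9.8], 0.6]
    - [[-0.088, -0.0015, 0.1], [0, 0, 9.8], 0.6]
    - [[-0.088, -0.0015, 0.1], [0, 0, 9.8], 0.6]

```text
time_s: 2.82
position: [0.3902, -0.2723, 0.0965]
orientation: [-179.7, 0.3, 5.3]
ft_force: [0.5, -0.1, 1.0]
finger_gap: 0.0612
finger_force: 0.0
```

Run:
```python
from h import *
np.set_printoptions(precision=4,suppress=True)
o=sensors.get_obs();print(o['position'],o['orientation'])
P=cam('wrist');im=optics.get_image('wrist');cv2.imwrite('pics/w2.png',im[:,:,::-1])
for z in (0,0.011,.022): print(cam('wrist')@np.r_[.397,-.2676,z,1]/(cam('wrist')@np.r_[.397,-.2676,z,1])[2])
for q in('marker','cap_mid'):
    for d in optics.outline_of('wrist',q)[:2]:
        k=d['mask'].astype(np.uint8);r=cv2.minAreaRect(cv2.findNonZero(k));b=cv2.boxPoints(r)
        print(q,d['conf'],k.sum(),b.round(),[onplane(P,x,0.022)[:2] for x in b])
# foot/cap end from two wrist views
T1=np.eye(4);T1[:3,:3]=Ro.from_euler('xyz',[-179.8939,-.1469,15.7415],degrees=True).as_matrix();T1[:3,3]=[.4825,-.2451,.1992]
np.save('T1.npy',T1)
```

```text
[ 0.3902 -0.2723  0.0965] [-179.6696    0.2561    5.2813]
[310.4658 189.1253   1.    ]
[310.1873 192.6633   1.    ]
[309.8874 196.4733   1.    ]
marker 0.88 6698 [[293.   0.]
 [327.   0.]
 [327. 222.]
 [293. 222.]] [array([ 0.5303, -0.2432]), array([ 0.5324, -0.2658]), array([ 0.375 , -0.2817]), array([ 0.3724, -0.2544])]
cap_mid 0.77 1671 [[297. 162.]
 [326. 162.]
 [326. 223.]
 [297. 223.]] [array([ 0.4214, -0.254 ]), array([ 0.4235, -0.276 ]), array([ 0.374, -0.281]), array([ 0.3718, -0.2577])]
```

View pics/w2.png

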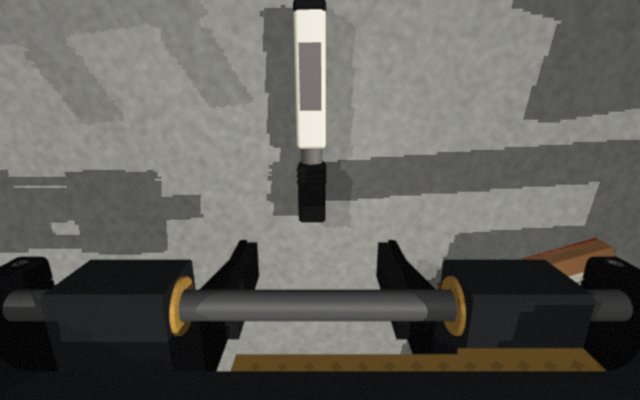

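Run:
```python
from h import *
o=sensors.get_obs();print(o['position'],o['orientation'],o['joint_velocities'])
```

```text
[ 0.39490954 -0.27443175  0.09974953] [ 1.79877557e+02 -9.80921687e-02  5.49317407e+00] [ 1.2566941  -0.78713105 -0.73392919 -0.05289717  0.00872972 -0.03373533]
```

Call:
apply_moves:
  targets:
    - [[0.0037, -0.0049, 0.03], [0, 0, 0], 0.6]
    - [[0.0037, -0.0049, 0.06], [0, 0, 0], 0.6]
    - [[0.0037, -0.0049, 0.08], [0, 0, 0], 0.6]
    - [[0.0037, -0.0049, 0.09], [0, 0, 0], 0.6]
    - [[0.0037, -0.0049, 0.094], [0, 0, 0], 0.6]
    - [[0.0037, -0.0049, 0.094], [0, 0, 0], 0.6]
    - [[0.0037, -0.0049, 0.094], [0, 0, 0], 0.1]
    - [[0.0037, -0.0049, 0.094], [0, 0, 0], 0.1]
    - [[0.0037, -0.0049, 0.094], [0, 0, 0], 0.1]
    - [[0.0037, -0.0049, 0.094], [0, 0, 0], 0.1]
    - [[0.0037, -0.0049, 0.094], [0, 0, 0], 0.1]
    - [[0.0037, -0.0049, 0.094], [0, 0, 0], 0.1]
  force: 40

```text
time_s: 3.97
position: [0.3975, -0.2675, 0.0053]
orientation: [180.0, -0.0, 5.6]
ft_force: [0.5, 0.8, 0.2]
finger_gap: 0.0203
finger_force: 0.0
```

Call:
apply_moves:
  targets:
    - [[0, 0, 0], [0, 0, 0], 0.1]
    - [[0, 0, 0], [0, 0, 0], 0.1]
    - [[0, 0, 0], [0, 0, 0], 0.1]
  force: 40

```text
time_s: 4.22
position: [0.3973, -0.2673, 0.0049]
orientation: [-180.0, 0.0, 5.6]
ft_force: [0.2, -0.0, 0.1]
finger_gap: 0.0104
finger_force: 0.0
```

Run:
```python
from h import *
o=sensors.get_obs();print(o['finger_gap'],o['finger_force'])
cv2.imwrite('pics/w3.png',np.vstack([optics.get_image('wrist')[:,:,::-1][:300], optics.get_image('side')[200:,:,::-1]]))
```

```text
0.010370339505902958 0.0
```

View pics/w3.png

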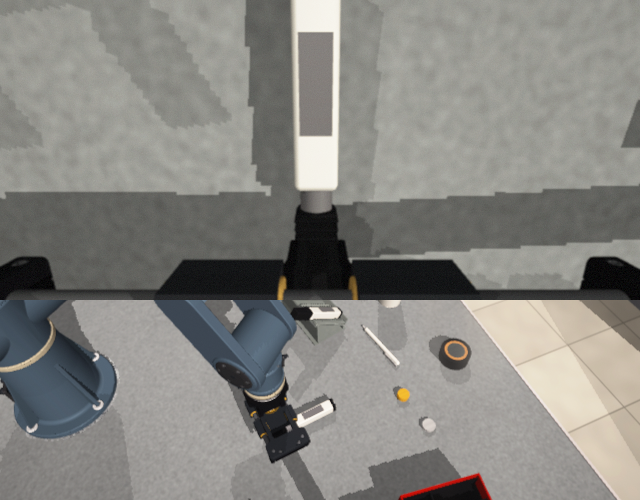

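Run:
```python
from h import *
np.set_printoptions(precision=4,suppress=True)
P=cam('wrist');T=pose();print(T[:3,3])
for uv in([316,190],[316,206]): print(onplane(P,uv,.022))
for p in ([0,0,0],[0,.011,-.019],[0,-.011,-.019],[0,0.011,-.04]):
    x=P@(T@np.r_[p,1]);print(p,x[:2]/x[2])
im=optics.get_image('wrist');c=im[180:300,230:400,::-1];c=cv2.convertScaleAbs(c,alpha=3,beta=20)
a=cv2.resize(c,None,fx=4.4,fy=4.4,interpolation=cv2.INTER_CUBIC);cv2.imwrite('pics/w4.png',a)
Pt=cam('top')
for q in('marker','cap_mid'):
    for d in optics.outline_of('top',q)[:1]:
        b=cv2.boxPoints(cv2.minAreaRect(cv2.findNonZero(d['mask'].astype(np.uint8))));print(q,d['conf'],[onplane(Pt,x,.022)[:2] for x in b])
```

```text
[ 0.3973 -0.2673  0.0049]
[ 0.4332 -0.2637  0.022 ]
[ 0.4248 -0.2645  0.022 ]
[0, 0, 0] [316.3714 241.8109]
[0, 0.011, -0.019] [336.9501 256.3687]
[0, -0.011, -0.019] [295.6284 256.3807]
[0, 0.011, -0.04] [339.3652 276.2153]
marker 0.71 [array([ 0.5286, -0.239 ]), array([ 0.5315, -0.2658]), array([ 0.3738, -0.2805]), array([ 0.3709, -0.254 ])]
cap_mid 0.62 [array([ 0.4138, -0.2537]), array([ 0.4142, -0.2775]), array([ 0.3732, -0.2773]), array([ 0.3729, -0.2536])]
```

View pics/w4.png

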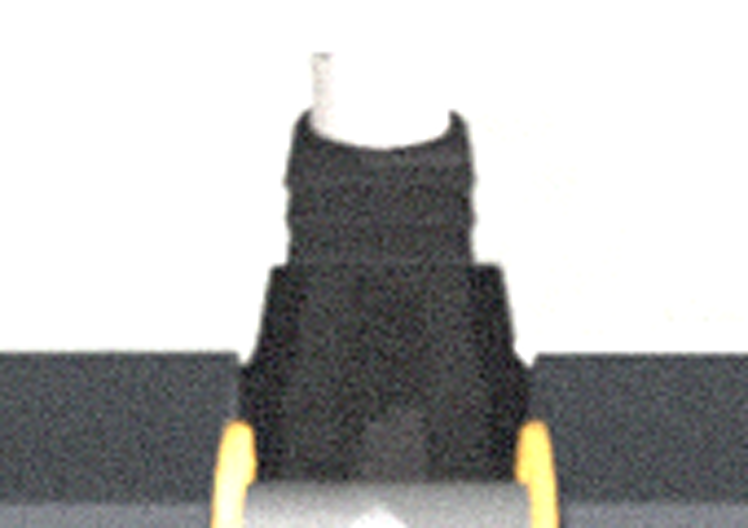

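The picture shows the cap between the fingers, whose outer edges are at crop (270,265) and (500,265). The rim is clear at (380,150). The gap reading of 10 mm contradicts this, so I test it with a small lift.

Call:
apply_moves:
  targets:
    - [[0, 0, -0.005], [0, 0, 0], 0.0]
    - [[0, 0, -0.015], [0, 0, 0], 0.0]
    - [[0, 0, -0.03], [0, 0, 0], 0.0]
    - [[0, 0, -0.045], [0, 0, 0], 0.0]
    - [[0, 0, -0.06], [0, 0, 0], 0.0]
    - [[0, 0, -0.06], [0, 0, 0], 0.0]
    - [[0, 0, -0.06], [0, 0, 0], 0.0]
    - [[0, 0, -0.06], [0, 0, 0], 0.0]
  force: 40

```text
time_s: 5.13
position: [0.3972, -0.2672, 0.0651]
orientation: [180.0, -0.0, 5.6]
ft_force: [0.2, -0.4, -0.8]
finger_gap: 0.0001
finger_force: 0.0
```

Run:
```python
from h import *
np.set_printoptions(precision=4,suppress=True)
print(sensors.get_obs()['finger_gap'],sensors.get_obs()['finger_force'],pose()[:3,3])
P=cam('wrist');im=optics.get_image('wrist')
cv2.imwrite('pics/w5.png',np.vstack([im[:300,:,::-1],optics.get_image('side')[200:,:,::-1]]))
```

```text
8.32122740827844e-05 0.0 [ 0.3972 -0.2672  0.0651]
```

View pics/w5.png

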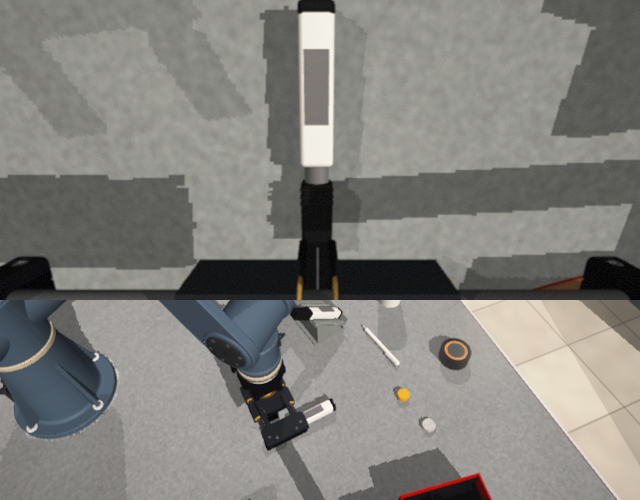

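Run:
```python
from h import *
np.set_printoptions(precision=4,suppress=True)
def T(p,e):
    M=np.eye(4);M[:3,:3]=Ro.from_euler('xyz',e,degrees=True).as_matrix();M[:3,3]=p;return M
Ts=[T([.4825,-.2451,.1992],[-179.8939,-.1469,15.7415]),T([.3902,-.2723,.0965],[-179.67,.2561,5.2813]),T([.3973,-.2673,.0049],[180,0,5.6]),pose()]
Ps=[cam('wrist',t) for t in Ts]
be=[[322,221],[312,149],[316,190],[317,166]]
print('barrel end',tri(Ps,be)); print('w3,w5',tri(Ps[2:],be[2:]),'w1,w5',tri([Ps[0],Ps[3]],[be[0],be[3]]))
ce=[[313,267],[311,221]];print('cap end',tri(Ps[:2],ce))
ft=[[338,131],[309,7]];print('foot',tri(Ps[:2],ft))
for x in(.3735,.397,.42): 
    for P in Ps[2:]:
        a=P@np.r_[x,-.267,.022,1];print(x,a[:2]/a[2])
print(sensors.get_obs()['finger_gap'],optics.get_calibration('wrist')['hand_eye'])
```

```text
barrel end (array([ 0.4327, -0.2642,  0.0206]), array([0.5955, 0.8245, 1.0434, 0.8196]))
w3,w5 (array([ 0.4331, -0.2637,  0.0217]), array([0.0172, 0.013 ])) w1,w5 (array([ 0.434, -0.264,  0.025]), array([0.3999, 0.6703]))
cap end (array([ 0.3764, -0.2693,  0.0252]), array([0.7002, 1.0262]))
foot (array([ 0.5313, -0.2541,  0.0031]), array([0.782 , 1.1766]))
0.3735 [311.6475 293.3485]
0.3735 [313.5654 247.4964]
0.397 [315.6898 255.2445]
0.397 [316.708  217.0078]
0.42 [319.9487 215.0998]
0.42 [319.9628 185.4295]
0.0006103458684621883 [[-0.0003 -0.9552 -0.296   0.0825]
 [ 1.     -0.0003 -0.0001  0.0005]
 [ 0.     -0.296   0.9552 -0.1861]
 [ 0.      0.      0.      1.    ]]
```

The wrist view (w5) shows the marker untouched under shut fingers, with the tips at (318,240). Scale and row of the visible tips (170 px for 87 mm in w1, 119 px for 61 mm in w2) put the real finger ends about 21 mm behind the nominal TCP. The fingers therefore closed just above the cap. I'll go about 21 mm lower, watching the force.

Call:
apply_moves:
  targets:
    - [[0, 0, 0], [0, 0, 0], 0.6]
    - [[0, 0, 0], [0, 0, 0], 0.6]
    - [[0, 0, 0], [0, 0, 0], 0.6]
    - [[0, 0, 0.0], [0, 0, 0], 0.6]
    - [[0, 0, 0.01], [0, 0, 0], 0.6]
    - [[0, 0, 0.03], [0, 0, 0], 0.6]
    - [[0, 0, 0.05], [0, 0, 0], 0.6]
    - [[0, 0, 0.06], [0, 0, 0], 0.6]
    - [[0, 0, 0.067], [0, 0, 0], 0.6]
    - [[0, 0, 0.073], [0, 0, 0], 0.6]
    - [[0, 0, 0.077], [0, 0, 0], 0.6]
    - [[0, 0, 0.077], [0, 0, 0], 0.6]

```text
time_s: 6.23
position: [0.3973, -0.2673, -0.0124]
orientation: [-180.0, 0.0, 5.6]
ft_force: [0.2, -0.2, -0.5]
finger_gap: 0.052
finger_force: 0.0
```

Call:
apply_moves:
  targets:
    - [[0, 0, 0.002], [0, 0, 0], 0.6]
    - [[0, 0, 0.004], [0, 0, 0], 0.6]
    - [[0, 0, 0.004], [0, 0, 0], 0.6]

```text
time_s: 6.48
position: [0.3975, -0.2675, -0.0159]
orientation: [180.0, -0.0, 5.6]
ft_force: [0.0, 0.1, 0.9]
finger_gap: 0.052
finger_force: 0.0
```

No contact with the desk, so the finger offset is confirmed. Close.

Call:
apply_moves:
  targets:
    - [[0, 0, 0], [0, 0, 0], 0.1]
    - [[0, 0, 0], [0, 0, 0], 0.1]
    - [[0, 0, 0], [0, 0, 0], 0.1]
    - [[0, 0, 0], [0, 0, 0], 0.1]
    - [[0, 0, 0], [0, 0, 0], 0.1]
    - [[0, 0, 0], [0, 0, 0], 0.1]
    - [[0, 0, 0], [0, 0, 0], 0.1]
  force: 40

```text
time_s: 7.07
position: [0.3973, -0.2674, -0.016]
orientation: [180.0, -0.0, 5.6]
ft_force: [0.0, 0.6, 1.7]
finger_gap: 0.0219
finger_force: 40.0
```

Run:
```python
from h import *
np.set_printoptions(precision=4,suppress=True)
# tray geometry: refine with barrel outlines seen in top+side
Pt,Ps=cam('top'),cam('side')
optics.get_image('top');optics.get_image('side')
S={}
for q in('long_tray_slot','long_tray','short_tray_slot','short_tray','long_0','short_1','cap_mid','short_cap_mid'):
    for n in('top','side'):
        S[q,n]=marks(n,q);print(q,n,[(x.round(1),c) for x,c in S[q,n]])
```

```text
long_tray_slot top [(array([311. , 192.2]), 0.9)]
long_tray_slot side [(array([323.6, 202.8]), 0.94)]
long_tray top [(array([434.2, 173. ]), 0.64), (array([311.5, 206.6]), 0.59)]
long_tray side [(array([312.9, 214.9]), 0.62), (array([321.6, 212.4]), 0.37)]
short_tray_slot top [(array([220.5, 196.1]), 0.75)]
short_tray_slot side [(array([284.4, 135. ]), 0.86)]
short_tray top [(array([218.8, 202.9]), 0.98)]
short_tray side [(array([280.6, 140.4]), 0.62)]
long_0 top [(array([296.2, 210.2]), 0.63), (array([219. , 191.2]), 0.63), (array([332.1, 202.4]), 0.62)]
long_0 side [(array([301. , 185.4]), 0.84), (array([324.1, 210.4]), 0.71)]
short_1 top [(array([235.5, 203.7]), 0.82), (array([213. , 258.5]), 0.81), (array([394.3, 240.8]), 0.72), (array([262.2, 249. ]), 0.71), (array([199.5, 202.7]), 0.68)]
short_1 side [(array([270.7, 117.6]), 0.94), (array([228.1, 149.2]), 0.47)]
cap_mid top []
cap_mid side [(array([323.4, 203.8]), 0.28)]
short_cap_mid top [(array([200., 240.]), 0.66), (array([247. , 261.6]), 0.61), (array([227.4, 224.2]), 0.59)]
short_cap_mid side [(array([258.8, 133.1]), 0.65), (array([233.5, 138.2]), 0.41)]
```

Gripped at 21.9 mm with 40 N. I lift and move to look at the long tray with the wrist camera.

Call:
apply_moves:
  targets:
    - [[0, 0, -0.02], [0, 0, 0], 0.1]
    - [[0, 0, -0.055], [0, 0, 0], 0.1]
    - [[0.02, -0.015, -0.085], [0, 0, 0], 0.1]
    - [[0.04, -0.031, -0.11], [0, 0, -1], 0.1]
    - [[0.06, -0.047, -0.135], [0, 0, -2], 0.1]
    - [[0.085, -0.067, -0.158], [0, 0, -3], 0.1]
    - [[0.11, -0.087, -0.18], [0, 0, -4], 0.1]
    - [[0.135, -0.107, -0.205], [0, 0, -5], 0.1]
    - [[0.155, -0.122, -0.225], [0, 0, -5.4], 0.1]
    - [[0.166, -0.131, -0.236], [0, 0, -5.4], 0.1]
    - [[0.166, -0.131, -0.236], [0, 0, -5.4], 0.1]
    - [[0.166, -0.131, -0.236], [0, 0, -5.4], 0.1]

```text
time_s: 8.97
position: [0.5497, -0.1202, 0.2198]
orientation: [180.0, 0.0, 11.1]
ft_force: [-1.2, 0.2, -1.4]
finger_gap: 0.0221
finger_force: 40.0
```

```bash
cat >> h.py <<'E'
def shot(tag):
    T=pose();im=optics.get_image('wrist');np.savez(f'{tag}.npz',T=T,im=im);cv2.imwrite(f'pics/{tag}.png',im[:,:,::-1]);return T,im
E
python3 - <<'E'
from h import *
np.set_printoptions(precision=4,suppress=True)
o=sensors.get_obs();print(o['position'],o['orientation'],o['finger_gap'],np.abs(o['joint_velocities']).max())
T,im=shot('a1');P=cam('wrist',T)
for q in('long_0','long_tray_slot','marker'):
    for d in optics.outline_of('wrist',q)[:3]:
        b=cv2.boxPoints(cv2.minAreaRect(cv2.findNonZero(d['mask'].astype(np.uint8))));print(q,d['conf'],d['mask'].sum(),b.round(0).tolist())
for q in('long_0','long_tray_slot'): print(q,marks('wrist',q))
E
```

```text
[ 0.5497 -0.1202  0.2198] [179.9767   0.0257  11.1005] 0.022144714326651774 2.858677847887895
long_0 0.92 3893 [[239.0, 222.0], [244.0, 72.0], [273.0, 73.0], [267.0, 223.0]]
long_0 0.65 4608 [[121.0, 222.0], [140.0, 73.0], [174.0, 78.0], [154.0, 227.0]]
long_tray_slot 0.7 11275 [[117.0, 73.0], [291.0, 71.0], [292.0, 173.0], [118.0, 175.0]]
marker 0.94 14696 [[288.0, 0.0], [345.0, 0.0], [345.0, 290.0], [288.0, 290.0]]
long_0 [(array([258.816, 119.92 ]), 0.75), (array([150.016, 122.92 ]), 0.69)]
long_tray_slot [(array([211.2 ,  91.28]), 0.91)]
```

View pics/a1.png

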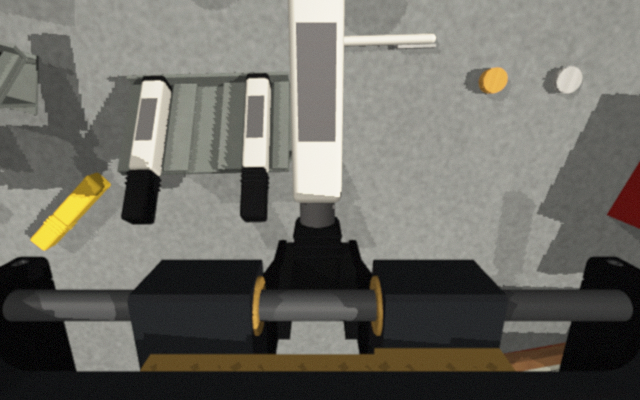

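The view shows both home-capped neighbours at (258,145) and (147,148), the empty channel between them at x≈205, and the held marker at (318,100), its neck visible at (318,213). I take a second view from the other side for stereo, with the short tray in view too.

Call:
apply_moves:
  targets:
    - [[0.002, -0.035, -0.01], [0, 0, 0], 0.1]
    - [[0.004, -0.07, -0.02], [0, 0, 0], 0.1]
    - [[0.006, -0.105, -0.03], [0, 0, 0], 0.1]
    - [[0.009, -0.14, -0.03], [0, 0, 0], 0.1]
    - [[0.011, -0.175, -0.03], [0, 0, 0], 0.1]
    - [[0.013, -0.205, -0.03], [0, 0, 0], 0.1]
    - [[0.015, -0.231, -0.03], [0, 0, 0], 0.1]
    - [[0.015, -0.231, -0.03], [0, 0, 0], 0.1]
    - [[0.015, -0.231, -0.03], [0, 0, 0], 0.1]
    - [[0.015, -0.231, -0.03], [0, 0, 0], 0.1]

```text
time_s: 10.1
position: [0.5205, 0.108, 0.2496]
orientation: [180.0, 0.0, 11.0]
ft_force: [0.4, -0.6, -0.5]
finger_gap: 0.0214
finger_force: 40.0
```

Run:
```python
from h import *
o=sensors.get_obs();print(o['position'],o['orientation'],o['finger_gap'],np.abs(o['joint_velocities']).max())
T,im=shot('a2')
for q in('long_0','long_tray_slot','short_1','short_tray_slot','short_cap_mid'):
    for d in optics.outline_of('wrist',q)[:4]:
        b=cv2.boxPoints(cv2.minAreaRect(cv2.findNonZero(d['mask'].astype(np.uint8))));print(q,round(d['conf'],2),d['mask'].sum(),b.round(0).tolist())
    print(q,[(m.round(),c) for m,c in marks('wrist',q)])
cv2.imwrite('pics/a2m.png',im[:,:,::-1])
```

```text
[0.52045284 0.10799055 0.24963129] [1.79968346e+02 3.81073664e-02 1.09658027e+01] 0.0214098388822773 1.251129226141724
long_0 0.81 3051 [[365.0, 92.0], [390.0, 90.0], [399.0, 227.0], [374.0, 228.0]]
long_0 0.67 3835 [[452.0, 91.0], [483.0, 86.0], [508.0, 222.0], [478.0, 227.0]]
long_0 [(array([377., 133.]), 0.82), (array([479., 134.]), 0.62)]
long_tray_slot 0.7 9317 [[345.0, 91.0], [506.0, 87.0], [508.0, 179.0], [347.0, 183.0]]
long_tray_slot [(array([422., 102.]), 0.65)]
short_1 0.79 2242 [[97.0, 160.0], [111.0, 142.0], [191.0, 207.0], [176.0, 225.0]]
short_1 0.78 1484 [[226.0, 239.0], [290.0, 180.0], [303.0, 194.0], [238.0, 253.0]]
short_1 0.76 3669 [[64.0, 126.0], [115.0, 24.0], [147.0, 40.0], [96.0, 142.0]]
short_1 0.66 3230 [[170.0, 169.0], [211.0, 52.0], [239.0, 62.0], [198.0, 179.0]]
short_1 [(array([212.,  90.]), 0.82), (array([161., 196.]), 0.81), (array([275., 200.]), 0.72), (array([115.,  61.]), 0.7)]
short_tray_slot 0.65 7334 [[75.0, 86.0], [93.0, 20.0], [261.0, 65.0], [243.0, 131.0]]
short_tray_slot [(array([182.,  56.]), 0.57)]
short_cap_mid 0.94 621 [[226.0, 240.0], [252.0, 216.0], [264.0, 229.0], [239.0, 253.0]]
short_cap_mid 0.64 958 [[97.0, 160.0], [112.0, 142.0], [146.0, 170.0], [131.0, 189.0]]
short_cap_mid 0.58 1392 [[170.0, 168.0], [188.0, 119.0], [216.0, 129.0], [198.0, 178.0]]
short_cap_mid [(array([192., 146.]), 0.96), (array([246., 233.]), 0.95), (array([120., 165.]), 0.57)]
```

View pics/a2m.png

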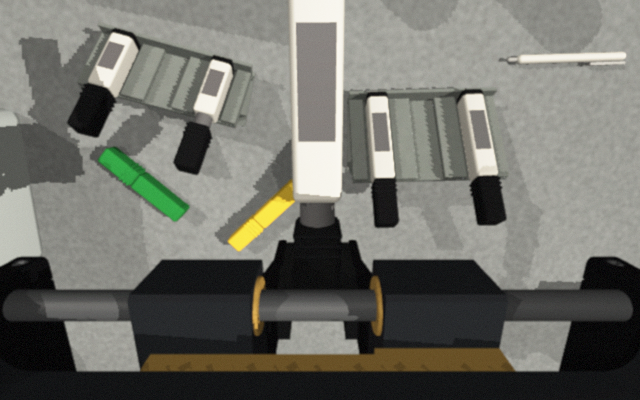

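This confirms short_1: tray marker at (205,110), grey neck at (205,123), with no gap on the far one at (105,80). I now fit both trays from the two views.

```bash
cat > fit.py <<'E'
from h import *
from scipy.optimize import least_squares
np.set_printoptions(precision=4,suppress=True)
def desc(pts):
    b=cv2.boxPoints(cv2.minAreaRect(np.float32(pts)));e=[b[1]-b[0],b[2]-b[1]]
    i=int(np.linalg.norm(e[1])>np.linalg.norm(e[0]));L=e[i];L=L if L[1]>0 else -L
    return np.r_[b.mean(0)+L/2,b.mean(0)-L/2]   # the end low in the picture (cap), then the foot
def slotT(p):
    x,y,z,yaw=p;R=Ro.from_euler('z',yaw).as_matrix()@Ro.from_euler('y',-np.radians(35)).as_matrix()
    T=np.eye(4);T[:3,:3]=R;T[:3,3]=[x,y,z];return T
def box(T,yc,L):
    P=np.array([[a,yc+b,c,1] for a in(0,L) for b in(-.011,.011) for c in(0,.022)]).T;return T@P
def proj(P,X):
    u=P@X;return (u[:2]/u[2]).T
A1=np.load('a1.npz');A2=np.load('a2.npz')
P1,P2=cam('wrist',A1['T']),cam('wrist',A2['T'])
obsL=[(P1,-1,[[239,222],[244,72],[273,73],[267,223]]),(P1,1,[[121,222],[140,73],[174,78],[154,227]]),
      (P2,1,[[365,92],[390,90],[399,227],[374,228]]),(P2,-1,[[452,91],[483,86],[508,222],[478,227]])]
obsS=[(P2,1,[[64,126],[115,24],[147,40],[96,142]]),(P2,-1,[[170,169],[211,52],[239,62],[198,179]])]
def fit(obs,lens,p0,k=1):
    # tray y = k*image-side: yaw near 180 => tray +y is world -y
    def f(p):
        T=slotT(p);return np.concatenate([desc(proj(P,box(T,-s*.052,lens[s](p))))-desc(o) for P,s,o in obs])
    return f
if __name__=='__main__':
    f=fit(obsL,{1:lambda p:.150,-1:lambda p:.150},0)
    r=least_squares(f,[.612,.002,.022,np.pi+.19],loss='soft_l1',x_scale=[.01,.01,.01,.1],diff_step=1e-4)
    print('long',r.x,np.degrees(r.x[3])-180,r.fun.reshape(-1,4).round(1))
    np.save('L.npy',r.x)
    def fs(p):
        T=slotT(np.r_[p[:2],.02,p[2]]);return np.concatenate([desc(proj(P,box(T,-s*.052,.118+(p[3] if s<0 else 0))))-desc(o) for P,s,o in obsS])
    r=least_squares(fs,[.608,.273,np.pi-.2,.013],loss='soft_l1',x_scale=[.01,.01,.1,.01],diff_step=1e-4)
    print('short',r.x,np.degrees(r.x[2])-180,r.fun.reshape(-1,4).round(1));np.save('S.npy',r.x)
    # held marker in tool frame: top face at tool z=-.038
    C=optics.get_calibration('wrist');Pc=np.array([[C['fx'],0,C['cx']],[0,C['fy'],C['cy']],[0,0,1]])@np.linalg.inv(C['hand_eye'])[:3]
    for uv in([318,201],[318,220],[295,185],[343,185],[292,20],[343,20]): print(uv,onplane(Pc,uv,-.038))
    # top/side check
    for q,p in(('long_tray_slot',np.load('L.npy')[:3]),('short_tray_slot',np.r_[r.x[:2],.02])):
        for n in('top','side'): print(q,n,proj(cam(n),np.r_[p,1][:,None]))
E
python3 fit.py
```

```text
long [0.6162 0.0058 0.0171 3.3565] 12.31564763089574 [[ 0.2  0.5 -1.  -0.6]
 [ 1.5  0.9  0.7 -1.7]
 [-0.2  0.4 -1.  -0.6]
 [-1.7  1.3  0.8 -0.8]]
short [0.6107 0.2802 3.0654 0.0118] -4.366929772263262 [[ 0.1  1.4 -0.4 -2.8]
 [-0.2 -0.1  0.6  0.3]]
[318, 201] [ 0.0367  0.0009 -0.038 ]
[318, 220] [ 0.0276  0.0009 -0.038 ]
[295, 185] [ 0.0441 -0.0092 -0.038 ]
[343, 185] [ 0.0441  0.012  -0.038 ]
[292, 20] [ 0.1098 -0.0091 -0.038 ]
[343, 20] [ 0.1098  0.0106 -0.038 ]
long_tray_slot top [[309.9296 195.1407]]
long_tray_slot side [[325.1159 203.4113]]
short_tray_slot top [[219.2621 195.5773]]
short_tray_slot side [[287.6987 135.1941]]
```

```bash
cat > go.py <<'E'
from fit import *
def tooltarget(slotp,x,z,y0=0,ty=.0012):
    # tool x = down-slope, tool z = into floor; ty: held thing's tool-y offset
    S=slotT(slotp);G=np.eye(4);G[:3,:3]=np.array([[-1,0,0],[0,1,0],[0,0,-1]]).T
    G[:3,3]=[x,y0-ty,z];return S@G
def rel(T):
    D=np.linalg.inv(pose())@T;return D[:3,3],Ro.from_matrix(D[:3,:3]).as_rotvec(degrees=True)
E
python3 - <<'E'
from go import *
L=np.load('L.npy');L[2]=.019
print(pose()[:3,3],np.abs(sensors.get_obs()['joint_velocities']).max(),sensors.get_obs()['time_s'])
T=tooltarget(L,.16,.06);print(T,rel(T))
E
```

```text
[0.5206 0.1086 0.25  ] 0.3486866347027918 10.65
[[ 0.8003  0.2133 -0.5604  0.5215]
 [ 0.1747 -0.977  -0.1223 -0.0136]
 [-0.5736  0.     -0.8192  0.1599]
 [ 0.      0.      0.      1.    ]] (array([-0.0224,  0.1201,  0.09  ]), array([ -0.4131, -34.9995,  -1.3103]))
```

Call:
apply_moves:
  targets:
    - [[-0.002, 0.012, 0.005], [0, -5, -0.2], 0.1]
    - [[-0.005, 0.03, 0.01], [-0.1, -11, -0.4], 0.1]
    - [[-0.009, 0.05, 0.018], [-0.2, -17, -0.7], 0.1]
    - [[-0.013, 0.07, 0.028], [-0.3, -23, -0.9], 0.1]
    - [[-0.017, 0.09, 0.045], [-0.4, -29, -1.1], 0.1]
    - [[-0.02, 0.108, 0.065], [-0.4, -35, -1.3], 0.1]
    - [[-0.0224, 0.1201, 0.08], [-0.4, -35, -1.3], 0.1]
    - [[-0.0224, 0.1201, 0.09], [-0.4, -35, -1.3], 0.1]
    - [[-0.0224, 0.1201, 0.09], [-0.4, -35, -1.3], 0.1]
    - [[-0.0224, 0.1201, 0.09], [-0.4, -35, -1.3], 0.1]
    - [[-0.0224, 0.1201, 0.09], [-0.4, -35, -1.3], 0.1]

```text
time_s: 11.57
position: [0.5219, -0.0125, 0.1618]
orientation: [180.0, 34.8, 12.4]
ft_force: [0.2, 0.6, -0.3]
finger_gap: 0.0215
finger_force: 40.0
```

Run:
```python
from go import *
L=np.load('L.npy');L[2]=.019
T,im=shot('a3');print(T[:3,3],sensors.get_obs()['orientation'])
D=slotT(L);print('tcp in slot',np.linalg.inv(D)@T[:,3]); print(rel(tooltarget(L,.15,-.013)))
P=cam('wrist',T)
for d in optics.outline_of('wrist','long_0')[:4]:
    b=desc(cv2.findNonZero(d['mask'].astype(np.uint8))[:,0]);print(round(d['conf'],2),d['mask'].sum(),b.round(1))
for s in(1,-1): print(s,desc(proj(P,box(D,-s*.052,.15))).round(1))
```

```text
[ 0.5219 -0.0125  0.1618] [179.9358  34.7763  12.3514]
tcp in slot [ 0.1606 -0.0022  0.0619  1.    ]
(array([0.0103, 0.0008, 0.0753]), array([ 0.0847, -0.2237,  0.0292]))
0.81 7957 [393.9 202.8 406.2  -1.2]
0.76 7864 [244.6 202.7 233.1  -1.1]
0.49 3017 [317. 289. 317. 219.]
1 [250.4 204.1 230.  -54.2]
-1 [388.4 204.1 410.  -54.1]
```

Call:
apply_moves:
  targets:
    - [[0, 0.001, 0.02], [0, 0, 0], 0.1]
    - [[0.003, 0.001, 0.04], [0, 0, 0], 0.1]
    - [[0.006, 0.001, 0.055], [0, 0, 0], 0.1]
    - [[0.01, 0.001, 0.065], [0, 0, 0], 0.1]
    - [[0.01, 0.001, 0.07], [0, 0, 0], 0.1]
    - [[0.01, 0.001, 0.073], [0, 0, 0], 0.1]
    - [[0.01, 0.001, 0.073], [0, 0, 0], 0.1]
    - [[0.01, 0.001, 0.073], [0, 0, 0], 0.1]

```text
time_s: 12.33
position: [0.4895, -0.0215, 0.0951]
orientation: [180.0, 34.9, 12.3]
ft_force: [-0.4, 0.0, -0.8]
finger_gap: 0.0216
finger_force: 40.0
```

Run:
```python
from go import *
L=np.load('L.npy');L[2]=.019
o=sensors.get_obs();T=pose();print(np.linalg.inv(slotT(L))@T[:,3],'f tool',T[:3,:3].T@o['ft_force'],T[:3,:3].T@o['torque'])
```

```text
[ 0.1497 -0.0003 -0.012   1.    ] f tool [ 0.133  -0.1177  0.913 ] [-0.0121  0.3349 -0.0208]
```

Call:
apply_moves:
  targets:
    - [[0, 0, 0.002], [0, 0, 0], 0.1]
    - [[0.003, 0, 0.003], [0, 0, 0], 0.1]
    - [[0.006, 0, 0.003], [0, 0, 0], 0.1]
    - [[0.009, 0, 0.003], [0, 0, 0], 0.1]
    - [[0.009, 0, 0.003], [0, 0, 0], 0.1]

```text
time_s: 12.75
position: [0.4952, -0.0203, 0.0869]
orientation: [180.0, 34.9, 12.3]
ft_force: [1.8, -0.1, 3.5]
finger_gap: 0.0217
finger_force: 40.0
```

```bash
cat > st.py <<'E'
from go import *
L=np.load('L.npy');L[2]=.019
o=sensors.get_obs();T=pose();print(o['time_s'],'slot',(np.linalg.inv(slotT(L))@T[:,3])[:3],'f tool',T[:3,:3].T@o['ft_force'],T[:3,:3].T@o['torque'],'gap',o['finger_gap'])
E
python3 st.py
```

```text
12.75 slot [ 0.1403 -0.0003 -0.0154] f tool [-0.6104  0.4918 -3.842 ] [ 0.0236  0.334  -0.0561] gap 0.021654106557362274
```

Call:
apply_moves:
  targets:
    - [[0.003, 0, -0.001], [0, 0, 0], 0.1]
    - [[0.006, 0, -0.001], [0, 0, 0], 0.1]
    - [[0.009, 0, -0.001], [0, 0, 0], 0.1]
    - [[0.012, 0, -0.001], [0, 0, 0], 0.1]
    - [[0.014, 0, -0.001], [0, 0, 0], 0.1]
    - [[0.014, 0, -0.001], [0, 0, 0], 0.1]

```text
time_s: 13.25
position: [0.5035, -0.0182, 0.0813]
orientation: [-180.0, 35.5, 12.3]
ft_force: [-3.5, -1.1, 8.4]
finger_gap: 0.0215
finger_force: 40.0
```

```bash
python3 st.py
```

```text
13.25 slot [ 0.1301 -0.0005 -0.015 ] f tool [-7.847   0.2852 -4.7289] [-0.0296 -0.8683 -0.0004] gap 0.02154486380086306
```

Call:
apply_moves:
  targets:
    - [[0.003, 0, 0], [0, 0, 0], 0.1]
    - [[0.005, 0, 0], [0, 0, 0], 0.1]
    - [[0.007, 0, 0], [0, 0, 0], 0.1]
    - [[0.008, 0, 0], [0, 0, 0], 0.1]
    - [[0.008, 0, 0], [0, 0, 0], 0.1]

```text
time_s: 13.67
position: [0.5074, -0.0173, 0.0784]
orientation: [-180.0, 35.8, 12.3]
ft_force: [-8.8, -2.1, 14.8]
finger_gap: 0.0217
finger_force: 40.0
```

```bash
python3 st.py
```

```text
13.6667 slot [ 0.1251 -0.0006 -0.015 ] f tool [-16.0025   0.1734  -6.711 ] [-0.0986 -2.0905  0.0033] gap 0.02174612142738195
```

Call:
apply_moves:
  targets:
    - [[0.002, 0, -0.001], [0, 0, 0], 0.1]
    - [[0.004, 0, -0.002], [0, 0, 0], 0.1]
    - [[0.005, 0, -0.002], [0, 0, 0], 0.1]
    - [[0.005, 0, -0.002], [0, 0, 0], 0.1]

```text
time_s: 14.0
position: [0.5073, -0.0167, 0.0785]
orientation: [-179.9, 36.6, 12.4]
ft_force: [-16.8, -4.3, 17.8]
finger_gap: 0.0218
finger_force: 40.0
```

```bash
python3 st.py
python3 - <<'E'
from h import *
np.set_printoptions(precision=4,suppress=True)
# column profile along held marker axis: neck gap visible?
im=optics.get_image('wrist');print(im[150:260:4,312:324].mean((1,2)).round())
E
```

```text
14.0 slot [ 0.1252 -0.0013 -0.0151] f tool [-24.5262   0.6252  -3.9182] [-0.1023 -3.497   0.0932] gap 0.02176580651220865
[ 99. 101.  99.  99.  99. 104. 213. 213. 212. 213. 212. 210. 172. 171.
 171. 175. 171. 171. 170. 162.  20.  18.  21.  16.  19.  18.  19.  20.]
```

The force rose from 16 to 24.5 N with no further travel, and the white barrel now meets the black rim at row 226 with no neck between, so the cap is home. Relax, open a little and back off along the tool axis.

Call:
apply_moves:
  targets:
    - [[-0.004, 0, 0], [0, 0, 0], 0.1]
    - [[-0.008, 0, 0], [0, 0, 0], 0.1]
    - [[-0.009, 0, 0], [0, 0, 0], 0.1]
    - [[-0.009, 0, 0], [0, 0, 0], 0.4]
    - [[-0.009, 0, 0], [0, 0, 0], 0.4]
    - [[-0.009, 0, 0], [0, 0, 0], 0.4]
    - [[-0.009, 0, -0.015], [0, 0, 0], 0.4]
    - [[-0.009, 0, -0.04], [0, 0, 0], 0.4]
    - [[-0.009, 0, -0.075], [0, 0, 0], 0.4]
    - [[-0.009, 0, -0.11], [0, 0, 0], 0.4]
    - [[-0.009, 0, -0.11], [0, 0, 0], 0.4]
    - [[-0.009, 0, -0.11], [0, 0, 0], 0.4]

```text
time_s: 15.05
position: [0.5748, -0.0031, 0.1701]
orientation: [179.9, 34.6, 12.3]
ft_force: [-0.5, -0.0, 0.0]
finger_gap: 0.0348
finger_force: 0.0
```

```bash
python3 st.py
python3 - <<'E'
from go import *
L=np.load('L.npy');L[2]=.019;D=slotT(L)
T,im=shot('a4');P=cam('wrist',T)
for d in optics.outline_of('wrist','marker')[:4]:
    m=d['mask'];ys,xs=np.nonzero(m);print(round(d['conf'],2),m.sum(),xs.min(),xs.max(),ys.min(),ys.max())
for y in(-.052,0,.052): print(y,proj(P,D@np.array([[.0,y,.022,1],[.102,y,.022,1],[.15,y,.022,1]]).T).round(1).tolist())
uv=proj(P,D@np.array([[x,0,.022,1] for x in np.arange(-.006,.166,.004)]).T).round().astype(int)
print([ (i*4-6,int(im[v-1:v+2,u-5:u+6].mean())) for i,(u,v) in enumerate(uv) if 0<v<399])
for x in(.03,.09,.13):
    uv=proj(P,D@np.array([[x,y,.022,1] for y in np.arange(-.02,.0201,.002)]).T).round().astype(int)
    print(x,[int(im[v,u].mean()) if 0<=v<400 else -1 for u,v in uv])
E
```

```text
15.05 slot [ 0.1213 -0.0001  0.0995] f tool [-0.4255 -0.0986  0.2332] [-0.0335  0.3453  0.0021] gap 0.03476386285418314
0.77 5809 300 332 36 235
-0.052 [[241.8, 36.1], [250.0, 178.7], [253.3, 235.6]]
0 [[316.2, 36.1], [316.4, 178.6], [316.5, 235.5]]
0.052 [[390.7, 36.1], [382.7, 178.6], [379.5, 235.4]]
[(-6, 90), (-2, 116), (2, 56), (6, 28), (10, 244), (14, 244), (18, 244), (22, 244), (26, 245), (30, 133), (34, 133), (38, 133), (42, 132), (46, 132), (50, 132), (54, 131), (58, 131), (62, 130), (66, 131), (70, 131), (74, 202), (78, 244), (82, 244), (86, 244), (90, 244), (94, 244), (98, 244), (102, 113), (106, 27), (110, 25), (114, 26), (118, 26), (122, 26), (126, 26), (130, 25), (134, 25), (138, 26), (142, 25), (146, 25), (150, 110), (154, 161), (158, 160), (162, 162)]
0.03 [112, 112, 112, 87, 120, 204, 156, 135, 135, 135, 133, 130, 136, 138, 230, 228, 84, 114, 134, 133, 127]
0.09 [112, 111, 114, 90, 101, 193, 243, 243, 244, 243, 244, 245, 245, 245, 246, 243, 75, 96, 132, 131, 147]
0.13 [159, 154, 160, 160, 140, 34, 28, 28, 27, 28, 26, 21, 24, 28, 25, 60, 151, 159, 158, 159, 158]
```

The long marker is seated: it spans 0–150 mm along the channel, cap boundary at 102 mm and centred. Next is the short marker, viewed from a tilted pose above it.

Run:
```python
from go import *
s=np.load('S.npy');S=np.r_[s[:2],.02,s[2]]
print(S); T=tooltarget(S,.10,.10,y0=.03,ty=0);print(T[:3,3],rel(T),pose()[:3,3])
```

```text
[0.6107 0.2802 0.02   3.0654]
[0.5839 0.2521 0.1593] (array([ 0.0598, -0.2467, -0.031 ]), array([ 9.5531,  0.0683, 13.7061])) [ 0.5714 -0.0031  0.1681]
```

Call:
apply_moves:
  targets:
    - [[0.005, -0.025, -0.02], [0, 0, 0], 0.4]
    - [[0.012, -0.06, -0.035], [1.5, 0, 2], 0.4]
    - [[0.02, -0.095, -0.035], [3, 0, 4.3], 0.4]
    - [[0.028, -0.13, -0.035], [5, 0, 7], 0.4]
    - [[0.037, -0.165, -0.035], [7, 0, 10], 0.4]
    - [[0.047, -0.2, -0.033], [8.5, 0, 12], 0.4]
    - [[0.055, -0.228, -0.032], [9.5, 0, 13.7], 0.4]
    - [[0.06, -0.247, -0.031], [9.5, 0, 13.7], 0.4]
    - [[0.06, -0.247, -0.031], [9.5, 0, 13.7], 0.4]
    - [[0.06, -0.247, -0.031], [9.5, 0, 13.7], 0.4]
    - [[0.06, -0.247, -0.031], [9.5, 0, 13.7], 0.4]

```text
time_s: 16.07
position: [0.5845, 0.2511, 0.1596]
orientation: [179.8, 35.0, -4.4]
ft_force: [-1.2, 0.7, -0.7]
finger_gap: 0.0352
finger_force: 0.0
```

Run:
```python
from go import *
s=np.load('S.npy');S=np.r_[s[:2],.02,s[2]];D=slotT(S)
T,im=shot('b1');P=cam('wrist',T);print(T[:3,3],sensors.get_obs()['orientation'])
for q in('short_1','short_cap_mid'):
  for d in optics.outline_of('wrist',q)[:4]:
    pts=cv2.findNonZero(d['mask'].astype(np.uint8))[:,0];print(q,round(d['conf'],2),len(pts),desc(pts).round(1),pts.min(0),pts.max(0))
for y in(-.052,.052): print(y,desc(proj(P,box(D,y,.118))).round(1),proj(P,D@np.array([[0,y,.022,1],[.07,y,.022,1],[.118,y,.022,1]]).T).round(1).tolist())
```

```text
[0.5845 0.2511 0.1596] [179.8545  35.0054  -4.485 ]
short_1 0.85 2244 [317.8 208.4 226.6 178. ] [230 167] [318 216]
short_1 0.76 2234 [369.3 221.8 444.9 159.9] [366 154] [449 224]
short_1 0.74 4838 [342.5 235.  342.5  67. ] [326  67] [359 235]
short_1 0.71 16540 [160.4 104.3 383.5 101.7] [160  48] [383 157]
short_cap_mid 0.91 1637 [341.5 235.  341.5 175. ] [327 175] [356 235]
short_cap_mid 0.91 794 [262.2 189.1 228.1 180.5] [231 168] [263 200]
short_cap_mid 0.73 781 [368.1 222.2 396.2 198.1] [366 190] [403 225]
-0.052 [216.3 223.7 204.3  67.3] [[200.6, 68.7], [209.7, 165.0], [215.2, 222.8]]
0.052 [343.8 222.7 345.1  68.4] [[345.6, 68.5], [343.5, 164.7], [342.3, 222.5]]
```

The mask shows short_1 from its foot at row 67 (as modelled) to its cap end at row 235, about 11 mm beyond the home position. So it is the half-on one.

Run:
```python
from go import *
s=np.load('S.npy');S=np.r_[s[:2],.02,s[2]]
print(rel(tooltarget(S,.105,-.018,y0=.052,ty=0)),np.linalg.inv(slotT(S))@pose()[:,3])
```

```text
(array([-0.0055,  0.0207,  0.1197]), array([ 0.0232, -0.0335, -0.1139])) [0.0995 0.0313 0.1017 1.    ]
```

Call:
apply_moves:
  targets:
    - [[-0.0055, 0.0207, 0.02], [0, 0, 0], 0.4]
    - [[-0.0055, 0.0207, 0.04], [0, 0, 0], 0.4]
    - [[-0.0055, 0.0207, 0.06], [0, 0, 0], 0.4]
    - [[-0.0055, 0.0207, 0.08], [0, 0, 0], 0.4]
    - [[-0.0055, 0.0207, 0.1], [0, 0, 0], 0.4]
    - [[-0.0055, 0.0207, 0.11], [0, 0, 0], 0.4]
    - [[-0.0055, 0.0207, 0.118], [0, 0, 0], 0.4]
    - [[-0.0055, 0.0207, 0.118], [0, 0, 0], 0.1]
    - [[-0.0055, 0.0207, 0.118], [0, 0, 0], 0.1]
    - [[-0.0055, 0.0207, 0.118], [0, 0, 0], 0.1]
    - [[-0.0055, 0.0207, 0.118], [0, 0, 0], 0.1]
    - [[-0.0055, 0.0207, 0.118], [0, 0, 0], 0.1]
  force: 40

```text
time_s: 17.22
position: [0.5124, 0.2371, 0.0672]
orientation: [180.0, 34.8, -4.4]
ft_force: [1.4, 0.1, 0.2]
finger_gap: 0.0214
finger_force: 40.0
```

```bash
sed "s/^L=.*/s=np.load('S.npy');L=np.r_[s[:2],.02,s[2]]/" st.py > st2.py; python3 st2.py
```

```text
17.2167 slot [ 0.1046  0.0505 -0.0156] f tool [ 1.0398 -0.1643 -0.9597] [0.0643 0.4266 0.0409] gap 0.021443402704633727
```

Gripped. Push down the slope.

Call:
apply_moves:
  targets:
    - [[0.003, 0, 0], [0, 0, 0], 0.1]
    - [[0.006, 0, 0], [0, 0, 0], 0.1]
    - [[0.009, 0, 0], [0, 0, 0], 0.1]
    - [[0.012, 0, 0], [0, 0, 0], 0.1]
    - [[0.015, 0, 0], [0, 0, 0], 0.1]
    - [[0.017, 0, 0], [0, 0, 0], 0.1]
    - [[0.017, 0, 0], [0, 0, 0], 0.1]

```text
time_s: 17.8
position: [0.5227, 0.2363, 0.0599]
orientation: [180.0, 35.4, -4.3]
ft_force: [-4.4, 0.5, 13.4]
finger_gap: 0.0214
finger_force: 40.0
```

```bash
python3 st2.py
```

```text
17.8 slot [ 0.092   0.0504 -0.0157] f tool [-11.4093  -0.1944  -8.3152] [ 0.01   -1.3337 -0.0573] gap 0.021419844387707034
```

Call:
apply_moves:
  targets:
    - [[0.002, 0, 0], [0, 0, 0], 0.1]
    - [[0.004, 0, 0], [0, 0, 0], 0.1]
    - [[0.005, 0, 0], [0, 0, 0], 0.1]
    - [[0.005, 0, 0], [0, 0, 0], 0.1]

```text
time_s: 18.13
position: [0.5227, 0.2362, 0.0597]
orientation: [179.9, 36.0, -4.3]
ft_force: [-9.8, 0.4, 21.3]
finger_gap: 0.0217
finger_force: 40.0
```

```bash
python3 st2.py
```

```text
18.1333 slot [ 0.0919  0.0505 -0.0159] f tool [-20.4996   0.325  -11.4388] [-0.0556 -3.0089 -0.0352] gap 0.021737383159258716
```

It hit a hard stop after 12.7 mm, so this cap is home too. Relax, release, retreat and check.

Call:
apply_moves:
  targets:
    - [[-0.004, 0, 0], [0, 0, 0], 0.1]
    - [[-0.007, 0, 0], [0, 0, 0], 0.1]
    - [[-0.008, 0, 0], [0, 0, 0], 0.1]
    - [[-0.008, 0, 0], [0, 0, 0], 0.4]
    - [[-0.008, 0, 0], [0, 0, 0], 0.4]
    - [[-0.008, 0, 0], [0, 0, 0], 0.4]
    - [[-0.008, 0, -0.015], [0, 0, 0], 0.4]
    - [[-0.008, 0, -0.04], [0, 0, 0], 0.4]
    - [[-0.008, 0, -0.075], [0, 0, 0], 0.4]
    - [[-0.008, 0, -0.11], [0, 0, 0], 0.4]
    - [[-0.008, 0, -0.13], [0, 0, 0], 0.4]
    - [[-0.008, 0, -0.13], [0, 0, 0], 0.4]

```text
time_s: 19.13
position: [0.6015, 0.2303, 0.168]
orientation: [-179.9, 34.4, -4.4]
ft_force: [0.4, 0.1, -0.0]
finger_gap: 0.0347
finger_force: 0.0
```

```bash
python3 st2.py
python3 - <<'E'
from go import *
s=np.load('S.npy');D=slotT(np.r_[s[:2],.02,s[2]])
T,im=shot('b2');P=cam('wrist',T)
uv=proj(P,D@np.array([[x,.05,.022,1] for x in np.arange(-.006,.14,.004)]).T).round().astype(int)
print([(i*4-6,int(im[v-1:v+2,u-5:u+6].mean())) for i,(u,v) in enumerate(uv) if 0<v<399])
for q in('short_1',):
  for d in optics.outline_of('wrist',q)[:4]:
    pts=cv2.findNonZero(d['mask'].astype(np.uint8))[:,0];print(round(d['conf'],2),desc(pts).round(1))
print(desc(proj(P,box(D,.051,.118))))
# long marker still in place (side + top views)
L=np.load('L.npy');L[2]=.019;D=slotT(L)
for n in('side','top'):
    optics.get_image(n);Pn=cam(n);print(n,[desc(cv2.findNonZero(d['mask'].astype(np.uint8))[:,0]).round() for d in optics.outline_of(n,'marker')[:3]],desc(proj(Pn,box(D,0,.15))).round())
E
```

```text
19.1333 slot [0.0893 0.0504 0.1182] f tool [ 0.3296 -0.1124 -0.1786] [-0.0161  0.3249 -0.0511] gap 0.034724522077645655
[(-6, 95), (-2, 161), (2, 35), (6, 62), (10, 249), (14, 249), (18, 229), (22, 142), (26, 141), (30, 141), (34, 141), (38, 141), (42, 140), (46, 140), (50, 202), (54, 249), (58, 249), (62, 249), (66, 249), (70, 56), (74, 30), (78, 30), (82, 29), (86, 29), (90, 29), (94, 29), (98, 29), (102, 28), (106, 28), (110, 28), (114, 36), (118, 171), (122, 170), (126, 170), (130, 164), (134, 167), (138, 166)]
0.91 [302.4 214.  211.5 183.7]
0.89 [317. 226. 317.  85.]
0.83 [352.6 228.  421.8 167.6]
0.59 [205.9 227.3 187.7  85.4]
[317.7226 227.9024 317.6369  86.0239]
side [array([280., 199., 329., 199.], dtype=float32)] [332. 200. 278. 199.]
top [array([283., 213., 340., 202.], dtype=float32), array([232., 226., 232., 212.], dtype=float32), array([317., 234., 308., 191.], dtype=float32)] [317. 235. 309. 190.]
```

Both markers are seated with their caps home, and the arm is clear. Handing in.

```bash
python3 -c "
from rig import order
print(order.hand_in())"
```

```text
the job is handed in; nothing more can be done
None
```

I handed the job in at about 19.5 s of the 46 s. The last camera checks show the long marker seated cap-up in the long tray's middle channel with its foot at the lip, and both half-on caps pressed home. The short marker is still in its channel, and nothing else was touched. The hand-in returned no verdict.

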